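# Lock the handset cradle onto its keyhole stud

### The arm

A 6-joint arm with a two-finger parallel gripper is mounted at the origin on the work surface. World frame = base frame: x ahead of the robot, y to its left, z up, the work surface at z = 0. Lengths are in mm, angles in degrees, forces in N, time in s.
With the tool pointing down it reaches from about 300 to 850 mm from the base axis. Payload 4.2 kg.
Tool frame: the origin (TCP) lies midway between the tips of the shut fingers; the grasp point (between the pads) lies 19 mm behind it (env.grip_point_offset is the distance from the TCP to the grasp point, in mm); z points along the fingers, x is the direction in which the jaws open and shut, and the axes are right-handed (so a half turn about z gives the same grasp; the last joint's range is limited). The gripper opens to 91 mm and grips with 3 to 60 N. Pads are 32 mm wide; open, the fingers measure 118 mm over their backs; the gripper's body (76 mm by 178 mm) begins 60 mm behind the grasp point.
Start: joints at [75.057, 18.312, 89.639, -0, 72.044, -1.146], TCP at [137.127, 558.426, 213.976] pointing down, gripper open.
Joint ranges: [-177.97, 177.97], [-48.28, 115.42], [12.27, 149.76], [-77.06, 257.06], [2.81, 150.46], [-146.56, 146.56]. Speed limits (degrees/s): [147.25, 147.25, 180, 180, 180, 180].

### API

Orientations are given as [roll, pitch, yaw] about the fixed x, y, z axes, in that order (R = Rz(yaw) Ry(pitch) Rx(roll)).
In Python, from workcell import env gives the robot as it stands.
- The arm moves only by the shell command python3 -m pendant 'ROWS' [FORCE]. ROWS is JSON, a list of rows, each an object with "xyz": the shift along the tool's x, y, z in m, a list of three; "roll": the turn about the tool's z in degrees; "jaw": the closure, from 0 (fully open) to 1 (shut). A call has exactly 8 rows; each row is the pose to reach, as a shift and turn from the pose commanded when the call began, along the tool's axes at that moment; what a row does not reach only later rows make up. A row lasts 1/8 s, in which the tool goes at most 62.5 mm and 10.7 degrees, less where a joint would pass 70% of its speed; a pose out of reach is approached as far as the arm can. A call with a gripper value outside its range is refused whole. The fingers move at their own pace and stop on an object; FORCE is the grip in N (left out, the last holds). Time passes only in rows, so rows that repeat a pose let the fingers close, or fill a call up. It gives the time, the measured TCP pose, the force and the opening at its end, in the units of the state.
- env.state(): the state, without advancing time (a new reading comes with each control period).
- env.grab_frame(name): name is "side" or "top"; returns (picture, depth): 480x640x3 uint8, blue, green, red; 480x640 float32, mm along the optical axis (not along the pixel's ray), 0 where there is no reading.
- env.camera_params(name): a dict with "camera_matrix" (3x3 intrinsics, pixels), "cam_to_world" (4x4, takes a point from camera to world coordinates). Camera axes: x right, y up, looking along -z (the intrinsics and any distortion apply to the point x, -y, -z); pixel columns grow to the right and rows downward; lengths in mm; the calibration is good to about 2 mm. A picture is of the moment at which its call begins. camera_params takes no time and is no camera call.
- env.job_done(): hands the job in, once; it reports no verdict.
The state is a dict: "time_s": time; "qpos": joint angles; "qvel": joint speeds; "effort": joint torques, N m; "ee_pos": TCP position; "ee_rot": TCP orientation; "force": force on the tool from outside, world axes, zero at the start; "torque": the same for the moment, N m; "gripper_width": finger opening in mm.
Only numpy, scipy, OpenCV 4.12 (cv2) and the standard library are available. Lean on these libraries where they do the work, as an engineer would, in place of code of your own. Each camera call takes 0.05 s, during which the arm holds its last target. There are 200 camera calls.

### The job

Put the blue handset cradle on the sloping white desk mount: slip the round end of its keyhole over the brass stud's head until the plate lies flat on the slope, then slide it straight down the slope until the stud is fully home at the end of the slot, and let go. Nobody has noted where in its cross track the stud is clamped, so find it and work gently, never forcing the cradle against the mount (stay well under 20 N), and leave the other things on the desk where they are.

Things in the scene. Friction and masses are not known exactly. Their poses are not given: they have to be found in the camera images.
- cradle: Loose blue plastic handset cradle, 0.22 kg: plate 120 (x) by 70 (y) by 5 mm with a grip block on its upper side, a 12 mm high lip along its lower (-x) end and a keyhole on its centre line. Origin: middle of the plate's underside. x points to the plate's upper end (the block's end, which goes up the slope), y across, z out of the upper side. Starts flat on the desk beside a white handset.
- cradle_grip (a point): Centre of the cradle's grip block, 36 (x) by 26 (y) mm, rising 36 mm above the plate, with a white cap; pinch it across its 26 mm width (along y). Axes as the cradle's. From this point the plate's upper side is 18 mm down (-z), its underside 23 mm down, the block's top 18 mm up, and the round hole's centre 55 mm towards -x.
- cradle_hole (a point): Centre of the round (eight-sided) hole of the keyhole, 21 mm across, on the plate's underside; axes as the cradle's. From it the slot, 10 mm wide with a bevelled mouth, runs towards +x; with the stud home at the slot's end, the stud's axis is 22 mm from this point towards +x.
- face: Sloping white panel 200 (x) by 150 (y) by 12 mm of the fixed desk mount, 25 degrees, low side towards the robot. Origin on its surface (70 mm above the desk) at the middle of the black cross track. x points up the slope, y along the track (level), z out of the surface.
- face_track (a point): Same point and axes as face. The rigid brass stud stands square to the panel on the track's line (x = 0), clamped anywhere at y = -20 to +20 mm (not reported). Shank 7 mm thick and 9 mm long under the head; head 16 mm across, bevelled to 14 mm on top; head's top 13.5 mm above the panel. It does not move along the track: it is clamped fast.
- handset_center (a point): Middle of the white telephone handset 200 by 46 by 38 mm that lies beside the cradle, x along it; a bystander.
- screwdriver_center (a point): Middle of a screwdriver 160 mm long lying in front of the mount, x along it; a bystander.
- mug_center (a point): Middle of a blue mug, 76 mm across, 90 mm high; a bystander.
- sanitiser_center (a point): Middle of a clear hand-sanitiser bottle, 60 mm across, 160 mm high; a bystander.
- stapler_center (a point): Middle of a red and black stapler 130 by 36 by 46 mm, x along it; a bystander.
- tape_center (a point): Middle of a roll of yellow tape lying flat, 90 mm across, 19 mm high; a bystander.
- pills_center (a point): Middle of a small amber jar, 48 mm across, 75 mm high; a bystander.
Not all that is in view belongs to the job. Of the things that look like the cradle, the smallest one is meant.

How it is judged:
By the outcome, as a careful person would: the job done as asked, in the order asked, and still so for the second after the job is handed in, with the robot touching nothing.
It also fails if it takes over 70 s, if anything falls off the work surface, if the arm or the gripper's body presses on something with over 40 N, if the wrist force passes 120 N, or if a joint passes its speed limit or range.

## Working session

There is one attempt and no reset: what is moved stays moved. The work goes in short steps, Python scripts to look and compute and a shell command to move; the robot and the scene stay as the last step left them, time stands still between calls to the robot, and variables do not carry over. Pictures are saved under pics/ and viewed, about 8 in all and at most 12, crops included, and the job is handed in when it is done.

```bash
mkdir -p pics; ls; cat > h.py <<'E'
import numpy as np,cv2
from workcell import env
def grab(n):
    im,d=env.grab_frame(n); p=env.camera_params(n); return im,d,np.array(p["camera_matrix"]),np.array(p["cam_to_world"])
def pts(d,K,T):
    v,u=np.mgrid[0:d.shape[0],0:d.shape[1]]
    P=np.stack([(u-K[0,2])/K[0,0]*d,-(v-K[1,2])/K[1,1]*d,-d],-1)
    return P@T[:3,:3].T+T[:3,3]
E
python3 - <<'E'
from h import *
for n in("top","side"):
    im,d,K,T=grab(n); cv2.imwrite(f"pics/{n}0.png",im); np.savez(f"{n}0.npz",im=im,d=d,K=K,T=T); print(n,K.tolist(),T.round(2).tolist())
    print(env.camera_params(n).keys(), (d==0).mean())
print(env.state())
E
```

```text
pics
top [[447.9471738951106, 0.0, 331.52499038817297], [0.0, 447.9471738951106, 234.49654934661342], [0.0, 0.0, 1.0]] [[0.07, 0.97, -0.22, 228.31], [-1.0, 0.07, -0.01, 17.1], [0.01, 0.22, 0.98, 1197.29], [0.0, 0.0, 0.0, 1.0]]
dict_keys(['camera_matrix', 'cam_to_world']) 0.004072265625
side [[562.004708668356, 0.0, 318.5788836481556], [0.0, 562.004708668356, 234.4359996753754], [0.0, 0.0, 1.0]] [[1.0, 0.04, -0.05, 394.07], [-0.07, 0.57, -0.82, -958.03], [-0.01, 0.82, 0.57, 794.04], [0.0, 0.0, 0.0, 1.0]]
dict_keys(['camera_matrix', 'cam_to_world']) 0.00408203125
{'time_s': 0.1, 'qpos': array([ 7.50569301e+01,  1.83465314e+01,  8.97002864e+01,  6.72153070e-04,
        7.20416484e+01, -1.14726888e+00]), 'qvel': array([ 0.03913174, -0.05741621, -0.11968609,  0.12646331, -0.01506118,
        0.06721479]), 'effort': array([ 1.60461626e-03, -4.13330090e+01, -2.32510078e+01,  7.31132319e-02,
        4.22724767e-02, -4.74771309e-05]), 'ee_pos': array([137.00913348, 557.97737473, 213.2129425 ]), 'ee_rot': array([-1.79997590e+02,  8.84356048e-02,  7.62039931e+01]), 'force': array([-0.57532236,  1.07694818,  0.86461957]), 'torque': array([-0.0449003 , -0.02764124, -0.06136143]), 'gripper_width': 91.25719985745134}
```

View pics/top0.png

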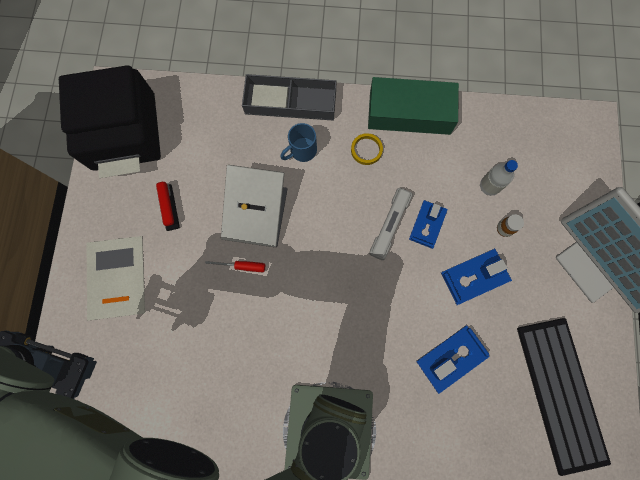

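View pics/side0.png

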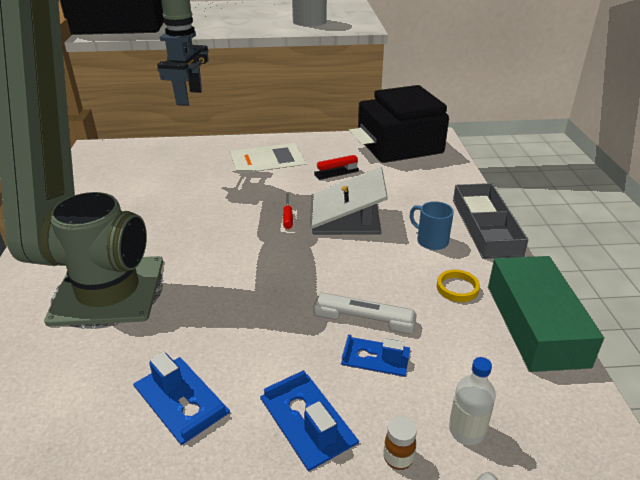

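The things resembling the cradle in the top view are at (429,223), (477,277) and (453,358). The one at (429,223) is clearly the smallest and lies beside the white handset, so it fits the description. I'll confirm it in a crop while measuring.

```bash
python3 - <<'E'
from h import *
f={n:np.load(n+"0.npz") for n in("top","side")}
for n in f:
    im,d,K,T=[f[n][k] for k in("im","d","K","T")]; P=pts(d,K,T)
    hsv=cv2.cvtColor(im,cv2.COLOR_BGR2HSV)
    m=cv2.inRange(hsv,(105,180,60),(125,255,255)); 
    k,l,s,c=cv2.connectedComponentsWithStats(m)
    for i in range(1,k):
        if s[i,4]<150: continue
        q=P[(l==i)]; q=q[(q[:,2]>0)&(q[:,2]<12)]
        if len(q)<60: continue
        r=cv2.minAreaRect(q[:,:2].astype(np.float32)); print(n,"blue",c[i].round(),s[i,4],np.round(r[0],1),np.round(r[1],1),round(r[2],1),"z",np.median(q[:,2]).round(1), "all z max",P[l==i][:,2].max().round(1))
    # panel plane
    x0=(225,167,285,245) if n=="top" else (312,168,388,222)
    wm=np.zeros(m.shape,bool); wm[x0[1]:x0[3],x0[0]:x0[2]]=1
    w=wm&(hsv[...,1]<60)&(hsv[...,2]>110)&(P[...,2]>25)&(P[...,2]<125)
    q=P[w]; 
    for _ in range(4):
        cc=q.mean(0); nn=np.linalg.svd(q-cc,full_matrices=False)[2][2]; nn*=np.sign(nn[2]); q=q[abs((q-cc)@nn)<3]
    print(n,"plane",cc.round(1),nn.round(3),"tilt",np.degrees(np.arccos(nn[2])).round(1),"yaw",np.degrees(np.arctan2(-nn[1],-nn[0])).round(1),len(q),"rms",((q-cc)@nn).std().round(2))
    A=np.c_[q[:,:2]].astype(np.float32); r=cv2.minAreaRect(A); print("  rect",np.round(r[0],1),np.round(r[1],1),round(r[2],1))
    b=wm&(hsv[...,1]>110)&(hsv[...,0]>10)&(hsv[...,0]<35)&(hsv[...,2]>80)
    v,u=np.nonzero(b); print("  brass",len(u),list(zip(u,v))[:40], P[b].mean(0).round(1) if len(u) else"", P[b][:,:].round(0).tolist()[:25])
    bk=wm&(hsv[...,2]<60)&(abs((P-cc)@nn)<6); 
    print("  track",bk.sum(),P[bk].mean(0).round(1),np.round(cv2.minAreaRect(P[bk][:,:2].astype(np.float32))[:],1) if 0 else cv2.minAreaRect(P[bk][:,:2].astype(np.float32)))
a=cv2.resize(f["top"]["im"][180:300,360:520],None,fx=3.5,fy=3.5,interpolation=3)[:, :400]
b=cv2.resize(f["side"]["im"][325:385,330:420],None,fx=4.4,fy=4.4,interpolation=3)
e=cv2.resize(f["side"]["im"][160:240,305:395],None,fx=2.2,fy=2.0,interpolation=3)
can=np.zeros((600,800,3),np.uint8); can[:a.shape[0],:400]=a; can[:b.shape[0],402:402+b.shape[1]]=b[:,:398]
g=cv2.resize(f["top"]["im"][160:250,215:300],(380,330),interpolation=3); can[266:596,402:782]=g; can[425:585,:198]=e
cv2.imwrite("pics/crop1.png",can)
E
```

```text
top blue [427. 225.] 863 [ 546.2 -232.6] [ 68.7 119.6] 71.7 z 5.0 all z max 1197.3
top blue [474. 277.] 1778 [ 411.6 -364.5] [ 93.8 163.9] 27.7 z 6.9 all z max 1197.3
top blue [454. 358.] 1982 [ 193.2 -304.3] [ 95.2 161. ] 38.4 z 6.9 all z max 1197.3
top plane [547.9 240.8  72.1] [-0.421  0.031  0.907] tilt 25.0 yaw -4.2 3157 rms 1.5
  rect [544.2 243.6] [148.6 175.9] 86.0
  brass 29 [(np.int64(242), np.int64(204)), (np.int64(243), np.int64(204)), (np.int64(244), np.int64(204)), (np.int64(245), np.int64(204)), (np.int64(241), np.int64(205)), (np.int64(242), np.int64(205)), (np.int64(243), np.int64(205)), (np.int64(244), np.int64(205)), (np.int64(245), np.int64(205)), (np.int64(246), np.int64(205)), (np.int64(241), np.int64(206)), (np.int64(242), np.int64(206)), (np.int64(243), np.int64(206)), (np.int64(244), np.int64(206)), (np.int64(245), np.int64(206)), (np.int64(246), np.int64(206)), (np.int64(241), np.int64(207)), (np.int64(242), np.int64(207)), (np.int64(243), np.int64(207)), (np.int64(244), np.int64(207)), (np.int64(245), np.int64(207)), (np.int64(246), np.int64(207)), (np.int6
[... 1994 characters left out ...]
, np.int64(191)), (np.int64(346), np.int64(191))] [539.9 256.8  80.5] [[540.0, 263.0, 83.0], [542.0, 260.0, 85.0], [544.0, 257.0, 87.0], [535.0, 266.0, 79.0], [537.0, 260.0, 82.0], [539.0, 260.0, 82.0], [541.0, 257.0, 84.0], [544.0, 258.0, 83.0], [535.0, 264.0, 78.0], [537.0, 258.0, 81.0], [538.0, 252.0, 84.0], [541.0, 252.0, 84.0], [543.0, 250.0, 85.0], [533.0, 251.0, 82.0], [536.0, 255.0, 80.0], [538.0, 249.0, 83.0], [542.0, 259.0, 77.0], [544.0, 257.0, 78.0], [538.0, 249.0, 80.0], [542.0, 257.0, 75.0], [544.0, 255.0, 77.0], [542.0, 258.0, 72.0], [545.0, 260.0, 70.0]]
  track 37 [542.3 235.7  70.4] ((542.4630737304688, 240.3330078125), (55.59521484375, 8.03909969329834), 86.82426452636719)
```

View pics/crop1.png

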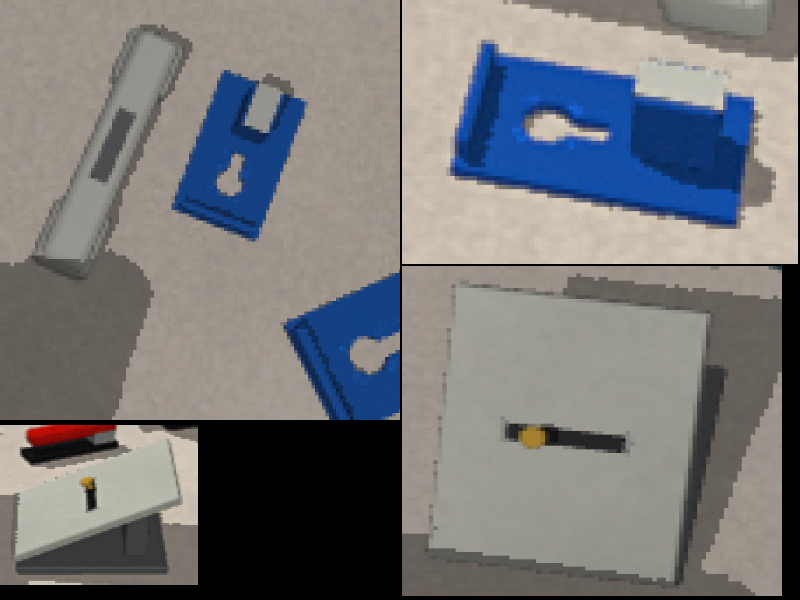

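The crop confirms it: the smallest cradle has its lip at the near end and the block with a white cap at the far end. The stud sits left of the track's middle. Next I'll measure the cap and stud and work out the shift to the pick.

```bash
cat >> h.py <<'E'
def ray(u,v,K,T):
    d=T[:3,:3]@np.array([(u-K[0,2])/K[0,0],-(v-K[1,2])/K[1,1],-1]); return T[:3,3],d
def onz(u,v,K,T,z):
    o,d=ray(u,v,K,T); return o+d*(z-o[2])/d[2]
def tri(r1,r2):
    A=np.stack([r1[1],-r2[1]],1); s=np.linalg.lstsq(A,r2[0]-r1[0],rcond=None)[0]; a=r1[0]+s[0]*r1[1]; b=r2[0]+s[1]*r2[1]; return (a+b)/2,np.linalg.norm(a-b)
def toshift(dw,R=None):
    from scipy.spatial.transform import Rotation as Ro
    R=Ro.from_euler('xyz',env.state()["ee_rot"],degrees=True).as_matrix(); return (R.T@np.array(dw)/1000).round(4)
E
python3 - <<'E'
from h import *
f={n:np.load(n+"0.npz") for n in("top","side")}; br={};R=[]
for n in f:
    im,d,K,T=[f[n][k] for k in("im","d","K","T")]; P=pts(d,K,T); hsv=cv2.cvtColor(im,cv2.COLOR_BGR2HSV)
    x0=(415,195,450,225) if n=="top" else (378,335,415,362)
    wm=np.zeros(im.shape[:2],bool); wm[x0[1]:x0[3],x0[0]:x0[2]]=1
    w=wm&(hsv[...,1]<70)&(hsv[...,2]>100)&(P[...,2]>35)&(P[...,2]<47)
    v,u=np.nonzero(w); print(n,"cap",len(u),u.mean(),v.mean(),onz(u.mean(),v.mean(),K,T,41).round(1),np.median(P[w],0).round(1),cv2.minAreaRect(P[w][:,:2].astype(np.float32)))
    # keyhole: sand pixels inside the plate
    x0=(225,167,285,245) if n=="top" else (312,168,388,222)
    wm[:]=0; wm[x0[1]:x0[3],x0[0]:x0[2]]=1
    b=wm&(hsv[...,1]>110)&(hsv[...,0]>10)&(hsv[...,0]<35)&(hsv[...,2]>80)
    v,u=np.nonzero(b)
    if n=="side": k=v<=189; u,v=u[k],v[k]
    br[n]=ray(u.mean(),v.mean(),K,T); print(u.mean(),v.mean(),"at z81:",onz(u.mean(),v.mean(),K,T,81).round(1))
print("stud head tri",tri(br["top"],br["side"]))
yaw=np.radians(-4.); print("face up dir",np.cos(yaw),np.sin(yaw))
E
```

```text
top cap 98 434.7142857142857 210.24489795918367 [ 575.7 -242.5   41. ] [ 575.7 -242.6   42.1] ((575.2249755859375, -242.3519744873047), (19.688312530517578, 37.04094314575195), 72.8488998413086)
243.58620689655172 206.27586206896552 at z81: [537.1 260.7  81. ]
side cap 169 393.0769230769231 343.68639053254435 [ 576.5 -241.6   41. ] [ 576.4 -242.5   41.8] ((576.6089477539062, -241.11209106445312), (25.001802444458008, 36.19206237792969), 69.21603393554688)
344.1666666666667 187.66666666666666 at z81: [539.5 259.   81. ]
stud head tri (array([538.72263035, 261.21582818,  79.34098375]), np.float64(2.241664128814057))
face up dir 0.9975640502598242 -0.0697564737441253
```

```bash
python3 -m pendant '[{"xyz":[-0.042,0.0386,0],"roll":0,"jaw":0},{"xyz":[-0.084,0.0772,0],"roll":0,"jaw":0},{"xyz":[-0.126,0.1158,0],"roll":0,"jaw":0},{"xyz":[-0.168,0.1544,0],"roll":0,"jaw":0},{"xyz":[-0.21,0.193,0],"roll":0,"jaw":0},{"xyz":[-0.252,0.2316,0],"roll":0,"jaw":0},{"xyz":[-0.294,0.2702,0],"roll":0,"jaw":0},{"xyz":[-0.336,0.3088,0],"roll":0,"jaw":0}]' 20
python3 -m pendant '[{"xyz":[-0.042,0.0386,0],"roll":0,"jaw":0.3},{"xyz":[-0.084,0.0772,0],"roll":1,"jaw":0.3},{"xyz":[-0.126,0.1158,0],"roll":2,"jaw":0.3},{"xyz":[-0.168,0.1544,0],"roll":3,"jaw":0.3},{"xyz":[-0.21,0.193,0],"roll":4,"jaw":0.3},{"xyz":[-0.252,0.2316,0],"roll":5,"jaw":0.3},{"xyz":[-0.294,0.2702,0],"roll":5,"jaw":0.3},{"xyz":[-0.336,0.3088,0],"roll":5,"jaw":0.3}]'
python3 - <<'E'
from h import *
s=env.state(); print(s["ee_pos"],s["ee_rot"],s["qpos"],s["force"]); print(toshift(np.array([576,-242.2,60])-s["ee_pos"]))
E
```

```text
time_s: 1.1
ee_pos: [357.3, 156.8, 213.9]
ee_rot: [180.0, -0.0, 76.2]
force: [1.0, 0.5, 0.1]
gripper_width: 91.5
time_s: 2.1
ee_pos: [577.1, -243.1, 213.4]
ee_rot: [-180.0, -0.0, 71.2]
force: [0.2, -0.1, 0.3]
gripper_width: 63.4
[ 577.13705025 -243.14503186  213.41102327] [-1.79956882e+02 -2.50671291e-02  7.11832759e+01] [-2.39089619e+01  2.30161567e+01  8.25120889e+01  2.19372049e-02
  7.45169279e+01 -9.50981118e+01] [ 0.20350825 -0.08774785  0.28983308]
[ 0.0005 -0.0013  0.1534]
```

```bash
python3 -m pendant '[{"xyz":[0,-0.001,0.05],"roll":0,"jaw":0.3},{"xyz":[0,-0.001,0.1],"roll":0,"jaw":0.3},{"xyz":[0,-0.001,0.14],"roll":0,"jaw":0.3},{"xyz":[0,-0.001,0.16],"roll":0,"jaw":0.3},{"xyz":[0,-0.001,0.175],"roll":0,"jaw":0.3},{"xyz":[0,-0.001,0.19],"roll":0,"jaw":0.3},{"xyz":[0,-0.001,0.197],"roll":0,"jaw":0.3},{"xyz":[0,-0.001,0.197],"roll":0,"jaw":0.3}]' 10
python3 -m pendant '[{"xyz":[0,0,0],"roll":0,"jaw":0.5},{"xyz":[0,0,0],"roll":0,"jaw":0.6},{"xyz":[0,0,0],"roll":0,"jaw":0.7},{"xyz":[0,0,0],"roll":0,"jaw":0.8},{"xyz":[0,0,0],"roll":0,"jaw":0.9},{"xyz":[0,0,0],"roll":0,"jaw":1},{"xyz":[0,0,0],"roll":0,"jaw":1},{"xyz":[0,0,0],"roll":0,"jaw":1}]' 10
python3 - <<'E'
from h import *
im,d,K,T=grab("side"); cv2.imwrite("pics/grip.png",cv2.resize(im[230:400,280:480],(800,600)[:1]+(680*600//680,),interpolation=3))
E
```

```text
time_s: 3.1
ee_pos: [575.7, -241.1, 16.8]
ee_rot: [-180.0, -0.0, 71.2]
force: [0.4, 0.1, 0.2]
gripper_width: 64.3
time_s: 4.1
ee_pos: [575.8, -241.1, 17.1]
ee_rot: [180.0, -0.0, 71.2]
force: [-0.3, -0.2, 3.3]
gripper_width: 25.9
```

View pics/grip.png

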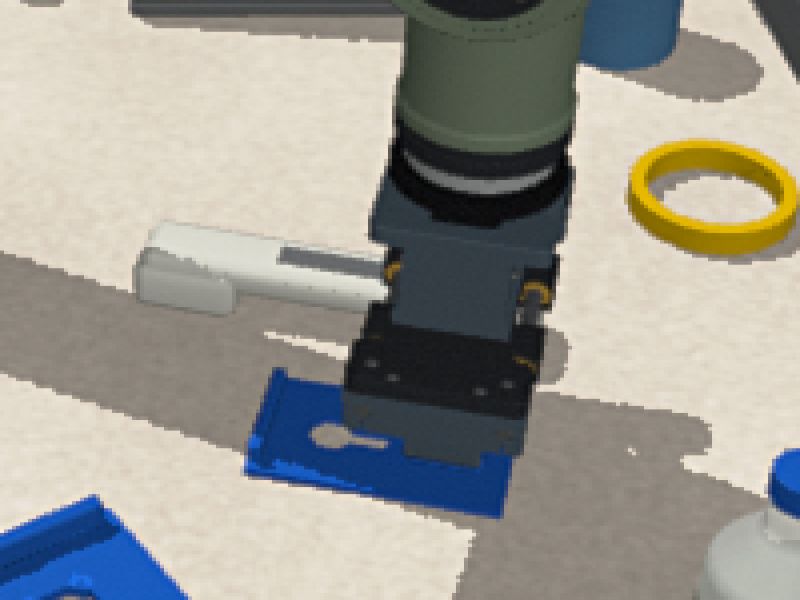

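The jaws hold the right block (25.9 mm wide), and the handset is clear. Next I lift and carry it to the side of the stud over the panel.

```bash
python3 -m pendant '[{"xyz":[0,0,-0.005],"roll":0,"jaw":1},{"xyz":[0,0,-0.02],"roll":0,"jaw":1},{"xyz":[0,0,-0.05],"roll":0,"jaw":1},{"xyz":[0,0,-0.09],"roll":0,"jaw":1},{"xyz":[0,0,-0.13],"roll":0,"jaw":1},{"xyz":[0,0,-0.16],"roll":0,"jaw":1},{"xyz":[0,0,-0.183],"roll":0,"jaw":1},{"xyz":[0,0,-0.183],"roll":0,"jaw":1}]' 10
python3 -m pendant '[{"xyz":[0.03,-0.01,0],"roll":-2,"jaw":1},{"xyz":[0.085,-0.029,0],"roll":-4,"jaw":1},{"xyz":[0.145,-0.049,0],"roll":-6,"jaw":1},{"xyz":[0.205,-0.069,0],"roll":-8,"jaw":1},{"xyz":[0.265,-0.089,0],"roll":-10,"jaw":1},{"xyz":[0.325,-0.11,0],"roll":-12,"jaw":1},{"xyz":[0.385,-0.13,0],"roll":-14,"jaw":1},{"xyz":[0.426,-0.1435,0],"roll":-14.8,"jaw":1}]'
python3 -m pendant '[{"xyz":[0,0,0],"roll":0,"jaw":1},{"xyz":[0,0,0.01],"roll":0,"jaw":1},{"xyz":[0,0,0.02],"roll":0,"jaw":1},{"xyz":[0,0,0.03],"roll":0,"jaw":1},{"xyz":[0,0,0.04],"roll":0,"jaw":1},{"xyz":[0,0,0.04],"roll":0,"jaw":1},{"xyz":[0,0,0.04],"roll":0,"jaw":1},{"xyz":[0,0,0.04],"roll":0,"jaw":1}]'
python3 - <<'E'
from h import *
im,d,K,T=grab("side"); cv2.imwrite("pics/over.png",cv2.resize(im[90:270,270:470],(800,600),interpolation=3))
print(env.state()["ee_pos"],env.state()["force"])
E
```

```text
time_s: 5.15
ee_pos: [576.7, -241.6, 202.6]
ee_rot: [179.7, 0.0, 71.2]
force: [0.0, -0.4, -3.3]
gripper_width: 25.5
time_s: 6.15
ee_pos: [576.0, 210.7, 198.6]
ee_rot: [-179.9, 0.0, 86.1]
force: [0.6, -0.2, -2.0]
gripper_width: 25.5
time_s: 7.15
ee_pos: [577.4, 208.5, 160.5]
ee_rot: [179.9, -0.0, 86.0]
force: [0.7, 0.2, -1.7]
gripper_width: 26.2
[577.39400957 208.5134476  160.46363804] [-0.07649345  0.61652046 -1.64694458]
```

View pics/over.png

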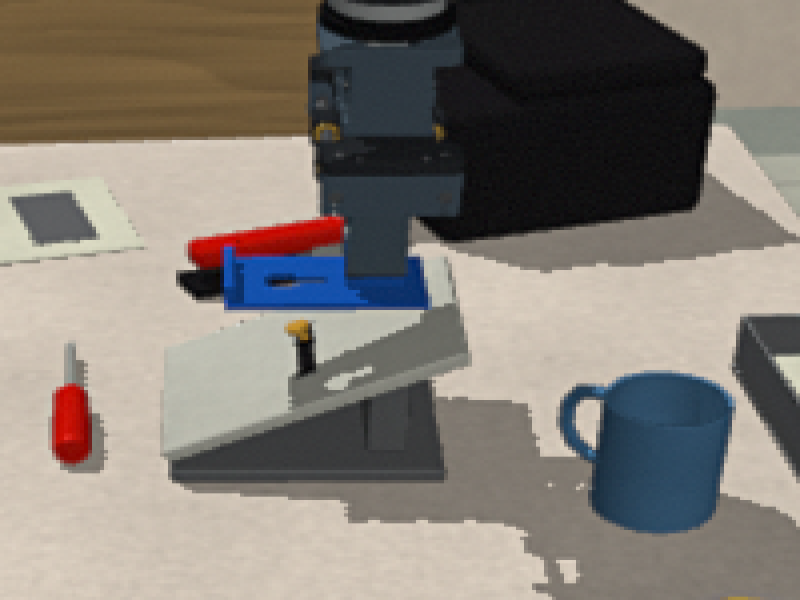

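```bash
python3 -m pendant '[{"xyz":[0,0,0],"roll":0,"jaw":1},{"xyz":[0,0,0],"roll":0,"jaw":1},{"xyz":[0,0,0.01],"roll":0,"jaw":1},{"xyz":[0,0,0.02],"roll":0,"jaw":1},{"xyz":[0,0,0.03],"roll":0,"jaw":1},{"xyz":[0,0,0.038],"roll":0,"jaw":1},{"xyz":[0,0,0.04],"roll":0,"jaw":1},{"xyz":[0,0,0.042],"roll":0,"jaw":1}]' 5
python3 -m pendant '[{"xyz":[0,0,0.001],"roll":0,"jaw":1},{"xyz":[0,0,0.002],"roll":0,"jaw":1},{"xyz":[0,0,0.003],"roll":0,"jaw":1},{"xyz":[0,0,0.004],"roll":0,"jaw":1},{"xyz":[0,0,0.005],"roll":0,"jaw":1},{"xyz":[0,0,0.006],"roll":0,"jaw":1},{"xyz":[0,0,0.006],"roll":0,"jaw":1},{"xyz":[0,0,0.006],"roll":0,"jaw":1}]'
```

```text
time_s: 8.2
ee_pos: [576.9, 208.4, 118.2]
ee_rot: [-180.0, -0.0, 86.0]
force: [-3.6, -0.6, 1.5]
gripper_width: 26.1
time_s: 9.2
ee_pos: [576.2, 208.4, 111.8]
ee_rot: [-179.9, 0.0, 86.0]
force: [-5.1, 0.6, 2.1]
gripper_width: 26.2
```

```bash
python3 -m pendant '[{"xyz":[0,0,0.001],"roll":0,"jaw":1},{"xyz":[0,0,0.002],"roll":0,"jaw":1},{"xyz":[0,0,0.003],"roll":0,"jaw":1},{"xyz":[0,0,0.004],"roll":0,"jaw":1},{"xyz":[0,0,0.004],"roll":0,"jaw":1},{"xyz":[0,0,0.004],"roll":0,"jaw":1},{"xyz":[0,0,0.004],"roll":0,"jaw":1},{"xyz":[0,0,0.004],"roll":0,"jaw":1}]'
python3 - <<'E'
from h import *
im,d,K,T=grab("side"); cv2.imwrite("pics/tilt.png",cv2.resize(im[120:240,290:450],(800,600),interpolation=3))
E
```

```text
time_s: 10.2
ee_pos: [576.5, 208.4, 107.7]
ee_rot: [-179.9, 0.0, 86.0]
force: [-5.7, 0.3, 1.2]
gripper_width: 26.3
```

View pics/tilt.png

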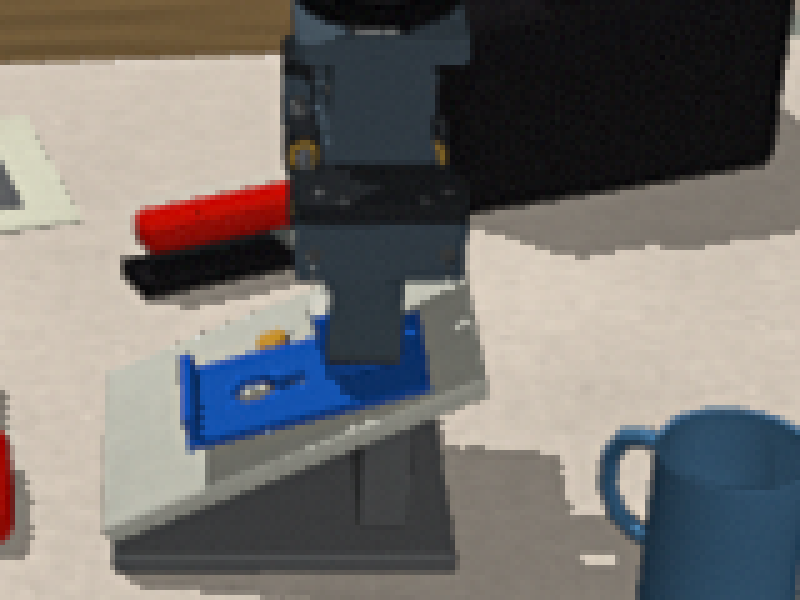

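The cradle is pivoting onto the slope: its lower edge runs (190,450)–(430,385), while the panel edge runs (100,530)–(488,390), so it still needs a few degrees. I continue gently.

```bash
python3 -m pendant '[{"xyz":[0,0,0.001],"roll":0,"jaw":1},{"xyz":[0,0,0.002],"roll":0,"jaw":1},{"xyz":[0,0,0.003],"roll":0,"jaw":1},{"xyz":[0,0,0.003],"roll":0,"jaw":1},{"xyz":[0,0,0.003],"roll":0,"jaw":1},{"xyz":[0,0,0.003],"roll":0,"jaw":1},{"xyz":[0,0,0.003],"roll":0,"jaw":1},{"xyz":[0,0,0.003],"roll":0,"jaw":1}]'
cat >> h.py <<'E'
N=np.array([-.4216,.0295,.9063]); S=np.array([543.1,259.7,70.]); U=np.array([.904,-.0632,.4226]); Y=np.cross(N,U)
def plate():
    im,d,K,T=grab("side"); P=pts(d,K,T); hsv=cv2.cvtColor(im,cv2.COLOR_BGR2HSV)
    m=cv2.inRange(hsv,(105,180,60),(125,255,255)).astype(bool)
    q=(P-S)[m&(P[...,1]>100)&(P[...,1]<330)&(P[...,2]>40)]@np.stack([U,Y,N],1)
    g=q
    for _ in range(6):
        A=np.c_[g[:,0],g[:,1],np.ones(len(g))]; c=np.linalg.lstsq(A,g[:,2],rcond=None)[0]
        r=q[:,2]-np.c_[q[:,0],q[:,1],np.ones(len(q))]@c; g=q[(abs(r)<3)]
    print("plate n",len(g),len(q),"rel tilt deg x,y",np.degrees(np.arctan(c[:2])).round(1),"top height at stud",c[2].round(1),"x range",g[:,0].min().round(1),g[:,0].max().round(1),"y",np.percentile(g[:,1],[1,99]).round(1))
    return im,q
E
python3 -c "
from h import *
plate();plate()"
```

```text
time_s: 11.25
ee_pos: [577.5, 208.4, 105.0]
ee_rot: [180.0, -0.0, 86.0]
force: [-2.6, 0.5, -0.8]
gripper_width: 26.1
plate n 506 607 rel tilt deg x,y [-4.1  0. ] top height at stud 9.7 x range -41.5 76.0 y [-87.4 -18.4]
plate n 498 605 rel tilt deg x,y [-4.1 -0. ] top height at stud 9.8 x range -41.0 75.6 y [-87.2 -17.5]
```

```bash
python3 -m pendant '[{"xyz":[0,0,0.001],"roll":0,"jaw":1},{"xyz":[0,0,0.002],"roll":0,"jaw":1},{"xyz":[0,0,0.003],"roll":0,"jaw":1},{"xyz":[0,0,0.003],"roll":0,"jaw":1},{"xyz":[0,0,0.003],"roll":0,"jaw":1},{"xyz":[0,0,0.003],"roll":0,"jaw":1},{"xyz":[0,0,0.003],"roll":0,"jaw":1},{"xyz":[0,0,0.003],"roll":0,"jaw":1}]'
python3 -c "
from h import *
plate();plate()"
```

```text
time_s: 12.35
ee_pos: [577.1, 208.4, 102.5]
ee_rot: [180.0, -0.0, 86.0]
force: [-4.4, -0.7, 5.7]
gripper_width: 26.4
plate n 491 584 rel tilt deg x,y [ 0.  -0.2] top height at stud 4.1 x range -40.1 75.5 y [-87.  -16.6]
plate n 482 591 rel tilt deg x,y [ 0.1 -0.1] top height at stud 4.4 x range -40.2 75.9 y [-87.6 -17.3]
```

Flat on the panel (tilt within 0.2°, about 6 N). Now a firmer grip, then I measure hole against stud in both cameras.

```bash
python3 -m pendant '[{"xyz":[0,0,0],"roll":0,"jaw":1},{"xyz":[0,0,0],"roll":0,"jaw":1},{"xyz":[0,0,0],"roll":0,"jaw":1},{"xyz":[0,0,0],"roll":0,"jaw":1},{"xyz":[0,0,0],"roll":0,"jaw":1},{"xyz":[0,0,0],"roll":0,"jaw":1},{"xyz":[0,0,0],"roll":0,"jaw":1},{"xyz":[0,0,0],"roll":0,"jaw":1}]' 25
python3 - <<'E'
from h import *
a=grab("side")[0];b=grab("top")[0]; cv2.imwrite("s_now.png",a);cv2.imwrite("t_now.png",b)
can=np.zeros((600,800,3),np.uint8)
can[:, :398]=cv2.resize(a[165:225,320:360],(398,600),interpolation=0)
can[:,402:]=cv2.resize(b[180:240,235:275],(398,600),interpolation=0); cv2.imwrite("pics/hole.png",can)
E
```

```text
time_s: 13.45
ee_pos: [577.1, 208.4, 102.5]
ee_rot: [180.0, -0.0, 86.0]
force: [-5.0, -0.2, 5.2]
gripper_width: 26.0
```

View pics/hole.png

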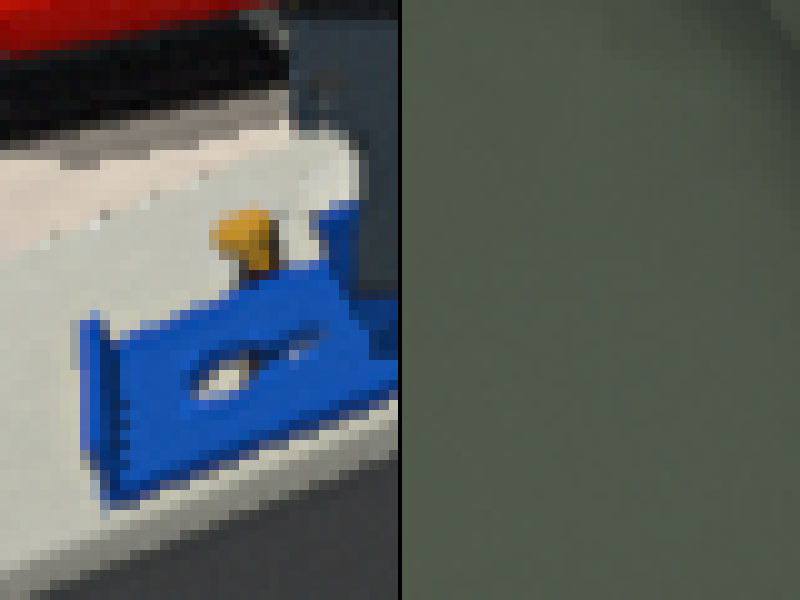

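```bash
python3 - <<'E'
from h import *
p=env.camera_params("side");K=np.array(p["camera_matrix"]);T=np.array(p["cam_to_world"]);F=np.stack([U,Y,N],1)
def onh(u,v,h):
    o,d=ray(u,v,K,T); s=(h-(o-S)@N)/(d@N); return ((o+d*s-S)@F).round(1)
px=lambda x,y:(320+x/9.95-.5,165+y/10-.5)
print("stud",onh(*px(244,236),12.),onh(344.17,187.67,12.))
print("hole",onh(*px(226,370),5),"L",onh(*px(188,378),5),"B",onh(*px(215,403),5),"T",onh(*px(235,337),5))
print("corner near lip",onh(*px(106,506),0),"far lip top",onh(*px(92,315),17),"near edge",onh(*px(395,403),5))
print(Y)
im,d,_,_=grab("side");P=pts(d,K,T);hsv=cv2.cvtColor(im,cv2.COLOR_BGR2HSV)
m=np.zeros(im.shape[:2],bool);m[172:189,338:350]=1
b=m&(hsv[...,1]>110)&(hsv[...,0]>10)&(hsv[...,0]<35)&(hsv[...,2]>80);v,u=np.nonzero(b);print(u.mean(),v.mean(),len(u),u.min(),u.max(),v.min(),v.max(),((P[b]-S)@F).mean(0).round(1))
E
```

```text
stud [ 1.2 -3.8 12. ] [ 1.7 -2.  12. ]
hole [ -8.6 -50.7   5. ] L [-18.8 -47.4   5. ] B [-12.1 -63.6   5. ] T [ -5.7 -37.2   5. ]
corner near lip [-44.  -81.6  -0. ] far lip top [-38.9 -21.1  17. ] near edge [ 33.7 -94.9   5. ]
[ 6.9744860e-02  9.9746336e-01 -2.2880000e-05]
344.2307692307692 187.15384615384616 13 342 346 186 188 [ 2.4 -1.8 13.2]
```

Taking the measurements together, the hole must go +49.5 mm in y and about +9 mm up the slope. I lift 20 mm square to the slope and move across above the stud.

```bash
python3 -m pendant '[{"xyz":[0,-0.0042,-0.0091],"roll":0,"jaw":1},{"xyz":[0,-0.0085,-0.0181],"roll":0,"jaw":1},{"xyz":[0,-0.0085,-0.0181],"roll":0,"jaw":1},{"xyz":[0.015,-0.006,-0.019],"roll":0,"jaw":1},{"xyz":[0.03,-0.004,-0.02],"roll":0,"jaw":1},{"xyz":[0.045,-0.002,-0.021],"roll":0,"jaw":1},{"xyz":[0.0495,-0.0003,-0.0219],"roll":0,"jaw":1},{"xyz":[0.0495,-0.0003,-0.0219],"roll":0,"jaw":1}]'
python3 - <<'E'
from h import *
im,q=plate();plate(); can=cv2.resize(im[150:210,315:395],(800,600),interpolation=0); cv2.imwrite("pics/above.png",can)
E
```

```text
time_s: 14.6
ee_pos: [580.3, 258.2, 123.7]
ee_rot: [-180.0, 0.0, 86.1]
force: [-0.1, -1.2, -2.0]
gripper_width: 25.6
plate n 457 553 rel tilt deg x,y [-0.4  0. ] top height at stud 23.7 x range -31.5 84.2 y [-38.7  33. ]
plate n 443 555 rel tilt deg x,y [-0.  -0.2] top height at stud 23.5 x range -32.9 84.4 y [-38.   33.5]
```

View pics/above.png

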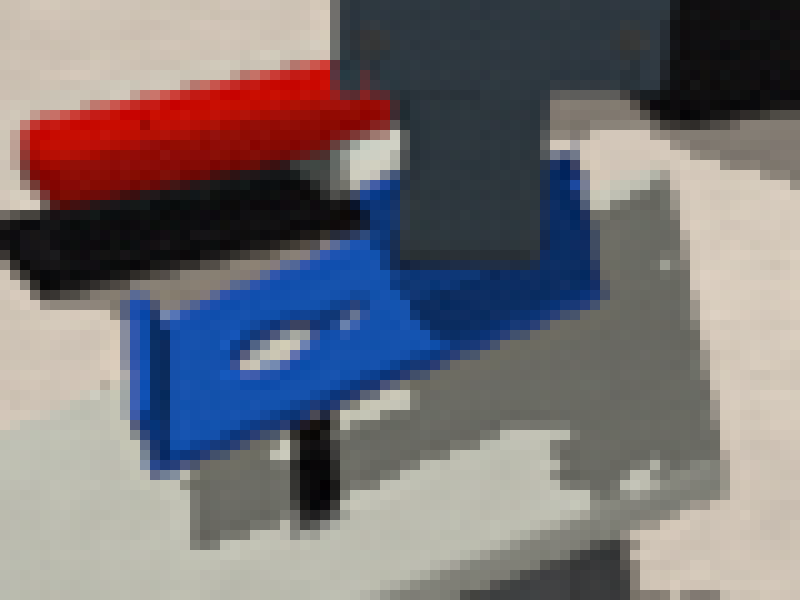

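Tilt held (0°), plate centre y −2.5 against stud −2.5, hole x about 1 against stud 1.5. I lower square to the slope with a lighter grip, watching the force.

```bash
python3 -m pendant '[{"xyz":[0,0.0008,0.0018],"roll":0,"jaw":1},{"xyz":[0,0.0017,0.0036],"roll":0,"jaw":1},{"xyz":[0,0.0021,0.0045],"roll":0,"jaw":1},{"xyz":[0,0.0025,0.0054],"roll":0,"jaw":1},{"xyz":[0,0.003,0.0063],"roll":0,"jaw":1},{"xyz":[0,0.0034,0.0073],"roll":0,"jaw":1},{"xyz":[0,0.0034,0.0073],"roll":0,"jaw":1},{"xyz":[0,0.0034,0.0073],"roll":0,"jaw":1}]' 10
python3 -c "
from h import *
print(env.state()['force'],env.state()['torque']);plate();plate();im,q=plate();cv2.imwrite('pics/low1.png',cv2.resize(im[150:210,315:395],(800,600),interpolation=0))"
```

```text
time_s: 15.7
ee_pos: [583.7, 257.6, 116.6]
ee_rot: [180.0, -0.0, 86.0]
force: [-0.5, 0.5, -2.8]
gripper_width: 26.1
[-0.47216563  0.546838   -2.79342504] [-0.02213002 -0.05957965 -0.00095185]
plate n 454 552 rel tilt deg x,y [ 0.2 -0. ] top height at stud 15.8 x range -31.1 84.2 y [-38.3  29.8]
plate n 443 554 rel tilt deg x,y [0.1 0. ] top height at stud 15.7 x range -33.5 85.1 y [-38.4  32.1]
plate n 437 556 rel tilt deg x,y [-0.3 -0.3] top height at stud 16.0 x range -31.6 84.7 y [-38.1  30. ]
```

```bash
python3 -m pendant '[{"xyz":[0,0.0004,0.0009],"roll":0,"jaw":1},{"xyz":[0,0.0008,0.0018],"roll":0,"jaw":1},{"xyz":[0,0.0013,0.0027],"roll":0,"jaw":1},{"xyz":[0,0.0017,0.0036],"roll":0,"jaw":1},{"xyz":[0,0.0021,0.0045],"roll":0,"jaw":1},{"xyz":[0,0.0025,0.0054],"roll":0,"jaw":1},{"xyz":[0,0.0025,0.0054],"roll":0,"jaw":1},{"xyz":[0,0.0025,0.0054],"roll":0,"jaw":1}]'
python3 -c "
from h import *
print(env.state()['force'],env.state()['torque']);plate();im,q=plate();cv2.imwrite('pics/low2.png',cv2.resize(im[150:210,315:395],(800,600),interpolation=0))"
```

```text
time_s: 16.85
ee_pos: [586.2, 257.4, 111.2]
ee_rot: [180.0, -0.0, 86.0]
force: [0.5, -0.6, -2.2]
gripper_width: 26.5
[ 0.51520264 -0.55793068 -2.18179005] [-0.00506463 -0.04753112 -0.02752124]
plate n 439 544 rel tilt deg x,y [0.1 0.5] top height at stud 9.8 x range -31.2 84.7 y [-38.8  30.7]
plate n 447 546 rel tilt deg x,y [-0.1  0. ] top height at stud 9.9 x range -31.0 84.9 y [-38.2  29.6]
```

View pics/low2.png

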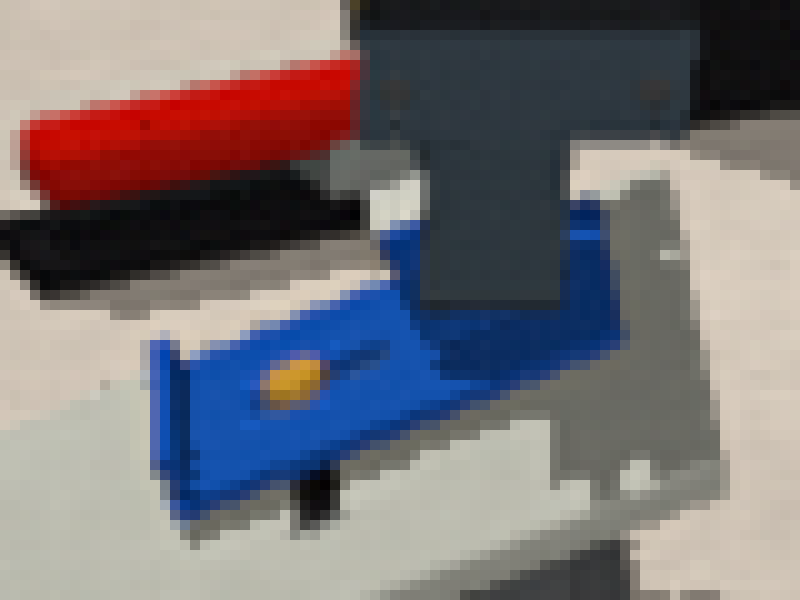

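The brass head stands in the round hole at (293,382), with no contact force. I lower the last 5 mm or so to flat.

```bash
python3 -m pendant '[{"xyz":[0,0.0004,0.0009],"roll":0,"jaw":1},{"xyz":[0,0.0008,0.0018],"roll":0,"jaw":1},{"xyz":[0,0.0013,0.0027],"roll":0,"jaw":1},{"xyz":[0,0.0017,0.0036],"roll":0,"jaw":1},{"xyz":[0,0.0019,0.0041],"roll":0,"jaw":1},{"xyz":[0,0.0021,0.0045],"roll":0,"jaw":1},{"xyz":[0,0.0021,0.0045],"roll":0,"jaw":1},{"xyz":[0,0.0021,0.0045],"roll":0,"jaw":1}]' 8
python3 -c "
from h import *
print(env.state()['force'],env.state()['torque']);plate();plate()"
```

```text
time_s: 17.95
ee_pos: [588.3, 257.2, 106.7]
ee_rot: [180.0, -0.0, 86.0]
force: [0.0, -0.1, -1.8]
gripper_width: 25.9
[ 0.0457598  -0.0996907  -1.83321085] [ 0.00153943 -0.0147613  -0.04615632]
plate n 434 531 rel tilt deg x,y [-0.1 -0.7] top height at stud 4.8 x range -30.8 85.0 y [-38.5  33.9]
plate n 433 528 rel tilt deg x,y [ 0.1 -0. ] top height at stud 4.7 x range -31.5 84.5 y [-38.8  30.9]
```

```bash
python3 -m pendant '[{"xyz":[0,0.0002,0.0003],"roll":0,"jaw":1},{"xyz":[0,0.0003,0.0006],"roll":0,"jaw":1},{"xyz":[0,0.0004,0.0009],"roll":0,"jaw":1},{"xyz":[0,0.0004,0.0009],"roll":0,"jaw":1},{"xyz":[0,0.0004,0.0009],"roll":0,"jaw":1},{"xyz":[0,0.0004,0.0009],"roll":0,"jaw":1},{"xyz":[0,0.0004,0.0009],"roll":0,"jaw":1},{"xyz":[0,0.0004,0.0009],"roll":0,"jaw":1}]' 6
python3 -c "
from h import *
print(env.state()['force'],env.state()['torque']);plate();plate()"
```

```text
time_s: 19.05
ee_pos: [588.5, 257.2, 106.2]
ee_rot: [-180.0, -0.0, 86.0]
force: [-2.9, -0.5, 6.2]
gripper_width: 25.7
[-2.86633203 -0.50194056  6.23255952] [-0.11098359  0.47995425 -0.0059372 ]
plate n 432 525 rel tilt deg x,y [-0.2 -0.4] top height at stud 4.3 x range -30.1 84.2 y [-39.   32.4]
plate n 432 524 rel tilt deg x,y [-0.2 -0.7] top height at stud 4.3 x range -31.5 84.6 y [-39.6  32.3]
```

Flat and in contact (about 7 N normal). I slide down the slope in small steps, with the press eased slightly.

```bash
python3 -m pendant '[{"xyz":[0,-0.0001,-0.0003],"roll":0,"jaw":1},{"xyz":[0,-0.0019,0.0006],"roll":0,"jaw":1},{"xyz":[0,-0.0037,0.0014],"roll":0,"jaw":1},{"xyz":[0,-0.0055,0.0023],"roll":0,"jaw":1},{"xyz":[0,-0.0073,0.0031],"roll":0,"jaw":1},{"xyz":[0,-0.0092,0.004],"roll":0,"jaw":1},{"xyz":[0,-0.0092,0.004],"roll":0,"jaw":1},{"xyz":[0,-0.0092,0.004],"roll":0,"jaw":1}]' 8
python3 -c "
from h import *
print(env.state()['force'],env.state()['torque']);plate();im,q=plate();cv2.imwrite('pics/slide1.png',cv2.resize(im[150:210,315:395],(800,600),interpolation=0))"
```

```text
time_s: 20.15
ee_pos: [581.2, 258.3, 102.7]
ee_rot: [179.8, -0.1, 86.0]
force: [1.3, -0.3, 4.7]
gripper_width: 26.3
[ 1.29258591 -0.30916079  4.71144921] [-0.14946074  0.00221018  0.00951024]
plate n 428 524 rel tilt deg x,y [-0.2 -0.4] top height at stud 4.3 x range -38.2 76.7 y [-37.   31.8]
plate n 422 527 rel tilt deg x,y [-0.1 -0.5] top height at stud 4.4 x range -38.8 76.4 y [-39.2  32.2]
```

View pics/slide1.png

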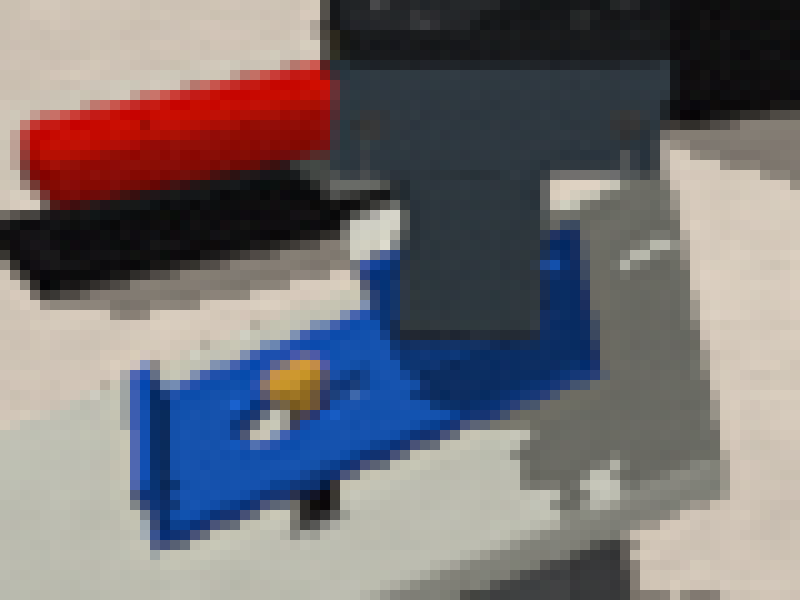

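```bash
python3 -m pendant '[{"xyz":[0,-0.0005,0.0002],"roll":0,"jaw":1},{"xyz":[0,-0.001,0.0004],"roll":0,"jaw":1},{"xyz":[0,-0.0015,0.0006],"roll":0,"jaw":1},{"xyz":[0,-0.002,0.0008],"roll":0,"jaw":1},{"xyz":[0,-0.0027,0.0011],"roll":0,"jaw":1},{"xyz":[0,-0.0027,0.0011],"roll":0,"jaw":1},{"xyz":[0,-0.0027,0.0011],"roll":0,"jaw":1},{"xyz":[0,-0.0027,0.0011],"roll":0,"jaw":1}]' 8
python3 -c "
from h import *
print(env.state()['ee_pos'],env.state()['ee_rot'],env.state()['force'],env.state()['torque']);plate();plate()"
```

```text
time_s: 21.25
ee_pos: [577.2, 258.3, 100.8]
ee_rot: [179.9, -0.0, 86.0]
force: [0.7, 0.8, 4.9]
gripper_width: 26.1
[577.18055117 258.25350041 100.84454018] [ 1.79944749e+02 -4.06345358e-02  8.59975163e+01] [0.65153451 0.75327166 4.8597643 ] [ 0.05234171 -0.13585401  0.02470676]
plate n 421 515 rel tilt deg x,y [-0.   0.5] top height at stud 4.5 x range -45.3 71.6 y [-38.   31.4]
plate n 416 516 rel tilt deg x,y [0.2 0.5] top height at stud 4.4 x range -44.6 72.2 y [-38.1  29.6]
```

It entered the slot freely. I carry on down.

```bash
python3 -m pendant '[{"xyz":[0,-0.0009,0.0004],"roll":0,"jaw":1},{"xyz":[0,-0.0018,0.0008],"roll":0,"jaw":1},{"xyz":[0,-0.0027,0.0013],"roll":0,"jaw":1},{"xyz":[0,-0.0036,0.0017],"roll":0,"jaw":1},{"xyz":[0,-0.0045,0.0021],"roll":0,"jaw":1},{"xyz":[0,-0.0054,0.0025],"roll":0,"jaw":1},{"xyz":[0,-0.0054,0.0025],"roll":0,"jaw":1},{"xyz":[0,-0.0054,0.0025],"roll":0,"jaw":1}]' 8
python3 -m pendant '[{"xyz":[0,-0.0005,0.0002],"roll":0,"jaw":1},{"xyz":[0,-0.0009,0.0004],"roll":0,"jaw":1},{"xyz":[0,-0.0014,0.0006],"roll":0,"jaw":1},{"xyz":[0,-0.0018,0.0008],"roll":0,"jaw":1},{"xyz":[0,-0.0018,0.0008],"roll":0,"jaw":1},{"xyz":[0,-0.0018,0.0008],"roll":0,"jaw":1},{"xyz":[0,-0.0018,0.0008],"roll":0,"jaw":1},{"xyz":[0,-0.0018,0.0008],"roll":0,"jaw":1}]' 8
python3 -c "
from h import *
print(env.state()['force'],env.state()['torque']);plate();plate()"
```

```text
time_s: 22.35
ee_pos: [571.1, 258.3, 98.0]
ee_rot: [-180.0, 0.0, 86.0]
force: [0.6, 0.1, 4.0]
gripper_width: 25.9
time_s: 23.35
ee_pos: [569.4, 258.5, 97.2]
ee_rot: [-180.0, 0.0, 86.0]
force: [0.6, 0.8, 2.8]
gripper_width: 26.1
[0.58124804 0.79183509 2.81865484] [-0.0855004  -0.08107546  0.05095344]
plate n 415 515 rel tilt deg x,y [-0.1 -0.1] top height at stud 4.3 x range -52.5 63.8 y [-38.6  31.6]
plate n 413 514 rel tilt deg x,y [ 0.  -0.2] top height at stud 4.4 x range -53.5 63.5 y [-38.4  31.3]
```

```bash
python3 -m pendant '[{"xyz":[0,-0.0002,0.0001],"roll":0,"jaw":1},{"xyz":[0,-0.0005,0.0002],"roll":0,"jaw":1},{"xyz":[0,-0.0007,0.0003],"roll":0,"jaw":1},{"xyz":[0,-0.0009,0.0004],"roll":0,"jaw":1},{"xyz":[0,-0.0009,0.0004],"roll":0,"jaw":1},{"xyz":[0,-0.0009,0.0004],"roll":0,"jaw":1},{"xyz":[0,-0.0009,0.0004],"roll":0,"jaw":1},{"xyz":[0,-0.0009,0.0004],"roll":0,"jaw":1}]' 8
python3 -m pendant '[{"xyz":[0,-0.0002,0.0001],"roll":0,"jaw":1},{"xyz":[0,-0.0005,0.0002],"roll":0,"jaw":1},{"xyz":[0,-0.0007,0.0003],"roll":0,"jaw":1},{"xyz":[0,-0.0009,0.0004],"roll":0,"jaw":1},{"xyz":[0,-0.0009,0.0004],"roll":0,"jaw":1},{"xyz":[0,-0.0009,0.0004],"roll":0,"jaw":1},{"xyz":[0,-0.0009,0.0004],"roll":0,"jaw":1},{"xyz":[0,-0.0009,0.0004],"roll":0,"jaw":1}]' 8
python3 -c "
from h import *
im,q=plate();cv2.imwrite('pics/slide2.png',cv2.resize(im[150:210,315:395],(800,600),interpolation=0))"
```

```text
time_s: 24.45
ee_pos: [568.6, 258.6, 96.9]
ee_rot: [-180.0, -0.0, 86.0]
force: [0.5, -0.0, 2.3]
gripper_width: 25.9
time_s: 25.45
ee_pos: [568.3, 258.7, 96.7]
ee_rot: [179.9, -0.0, 86.0]
force: [4.7, -0.8, 1.6]
gripper_width: 26.1
plate n 413 512 rel tilt deg x,y [-0.2 -0.3] top height at stud 4.4 x range -55.0 63.0 y [-39.1  32.1]
```

View pics/slide2.png

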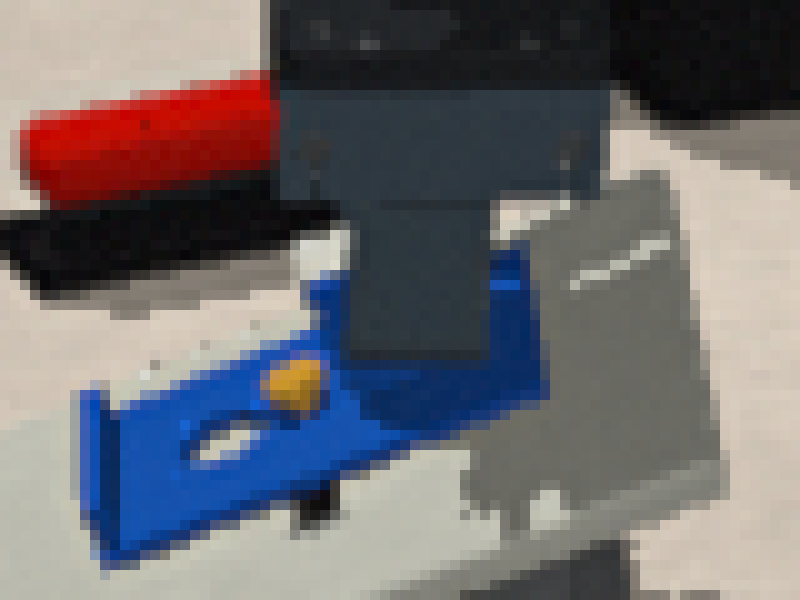

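The head now covers the slot's end with the round hole fully open at (228,440), and the force rose to 4.7 N as motion stopped. I make one more small nudge to confirm it's home.

```bash
python3 -m pendant '[{"xyz":[0,-0.0002,0.0001],"roll":0,"jaw":1},{"xyz":[0,-0.0003,0.0001],"roll":0,"jaw":1},{"xyz":[0,-0.0004,0.0002],"roll":0,"jaw":1},{"xyz":[0,-0.0005,0.0002],"roll":0,"jaw":1},{"xyz":[0,-0.0005,0.0002],"roll":0,"jaw":1},{"xyz":[0,-0.0005,0.0002],"roll":0,"jaw":1},{"xyz":[0,-0.0005,0.0002],"roll":0,"jaw":1},{"xyz":[0,-0.0005,0.0002],"roll":0,"jaw":1}]' 8
```

```text
time_s: 26.5
ee_pos: [568.2, 258.7, 96.8]
ee_rot: [179.9, -0.0, 86.0]
force: [5.2, -1.9, 3.5]
gripper_width: 26.1
```

Stopped at the slot's end (about 6 N along the slope). I open and rise.

```bash
python3 -m pendant '[{"xyz":[0,0,0],"roll":0,"jaw":0.65},{"xyz":[0,0,0],"roll":0,"jaw":0.6},{"xyz":[0,0,0],"roll":0,"jaw":0.5},{"xyz":[0,0,0],"roll":0,"jaw":0.4},{"xyz":[0,0,0],"roll":0,"jaw":0.4},{"xyz":[0,0,0],"roll":0,"jaw":0.4},{"xyz":[0,0,0],"roll":0,"jaw":0.4},{"xyz":[0,0,0],"roll":0,"jaw":0.4}]' 8
python3 -m pendant '[{"xyz":[0,0,-0.01],"roll":0,"jaw":0.4},{"xyz":[0,0,-0.03],"roll":0,"jaw":0.4},{"xyz":[0,0,-0.06],"roll":0,"jaw":0.4},{"xyz":[0,0,-0.1],"roll":0,"jaw":0.4},{"xyz":[0,0,-0.14],"roll":0,"jaw":0.4},{"xyz":[0,0,-0.16],"roll":0,"jaw":0.4},{"xyz":[0,0,-0.16],"roll":0,"jaw":0.4},{"xyz":[0,0,-0.16],"roll":0,"jaw":0.4}]'
python3 - <<'E'
from h import *
im,q=plate();plate(); b=im.copy()
can=np.zeros((600,800,3),np.uint8); can[:300,:400]=cv2.resize(im,(400,300)); can[:300,400:]=cv2.resize(grab("top")[0],(400,300)); can[300:,:400]=cv2.resize(im[150:210,315:395],(400,300),interpolation=0)
cv2.imwrite("pics/end.png",can); print(env.state()["force"])
E
```

```text
time_s: 27.5
ee_pos: [567.3, 258.7, 96.4]
ee_rot: [180.0, -0.0, 86.0]
force: [-0.3, 0.1, -0.2]
gripper_width: 54.7
time_s: 28.5
ee_pos: [566.8, 258.4, 255.5]
ee_rot: [-179.9, 0.0, 86.0]
force: [-0.1, 0.4, 0.5]
gripper_width: 54.9
plate n 349 660 rel tilt deg x,y [2.5 1.2] top height at stud 5.7 x range -52.9 62.3 y [-37.9  29.7]
plate n 393 659 rel tilt deg x,y [ 1.4 -0.5] top height at stud 5.0 x range -54.8 61.9 y [-38.1  32.2]
[-0.66963442  0.50694616 -0.43483258]
```

View pics/end.png

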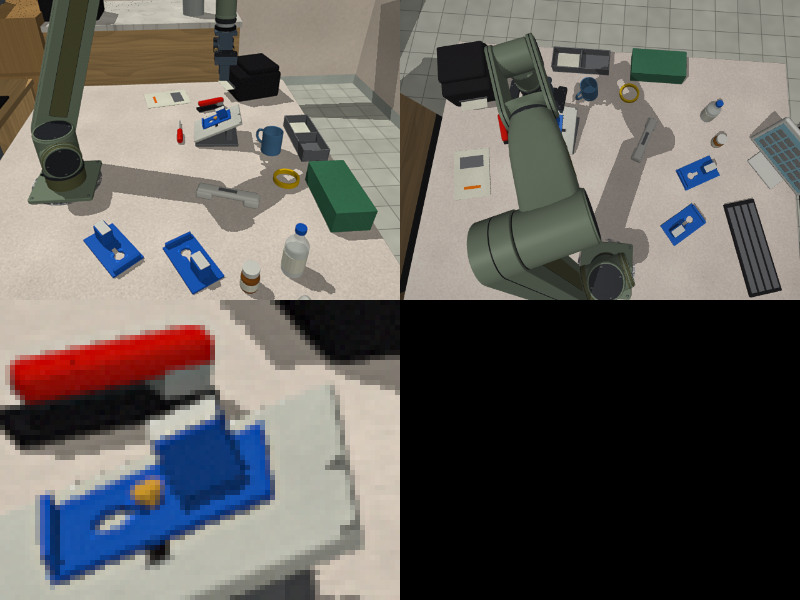

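The cradle sits on the slope, stud at the slot's end, with bystanders in place. The tilt reading includes the now-uncovered block, so I recheck it without the block and hand in.

```bash
python3 - <<'E'
from h import *
im,q=plate(); g=q[(q[:,2]<8)&(q[:,2]>0)&(q[:,0]>-46)]
c=np.linalg.lstsq(np.c_[g[:,:2],np.ones(len(g))],g[:,2],rcond=None)[0]; print(len(g),np.degrees(np.arctan(c[:2])).round(2),c[2].round(2),g[:,0].min(),g[:,0].max())
if max(abs(np.degrees(np.arctan(c[:2]))))<2: print(env.job_done())
E
```

```text
plate n 349 658 rel tilt deg x,y [2.5 0.5] top height at stud 5.7 x range -55.5 60.7 y [-38.5  31. ]
411 [0.15 0.18] 4.26 -45.434161309671715 62.020891996805425
the job is handed in; nothing more can be done
None
```

The blue handset cradle is on the desk mount with the stud home at the end of its slot, and the job is handed in. I picked up the smallest cradle, let it pivot to 25° by pressing it lightly on the panel beside the stud, then lowered its hole over the stud and slid it about 22 mm down the slope. I then let go and raised the gripper clear.

- **Stud position:** it is clamped about 17 mm to the left of the track's middle (towards +y).
- **Stop at the slot's end:** the slide stopped with about 6 N along the slope, and a further small nudge moved it no more.
- **Forces:** the highest wrist force I read was about 7 N, against your 20 N limit. I read it at the end of each call, not continuously.
- **After release:** the plate lies flat (tilt within 0.2°, the same height as when it was pressed flat). The head covers the end of the slot and the round hole is fully open below it.
- **Other things on the desk:** nothing looks moved in the last pictures. This was by eye only, and the arm hid part of the top view.

The first flatness check after release disagreed, reading 1.4–2.5°. It had included the newly uncovered grip block, and with the block left out it agreed with the earlier readings. The top camera could not see the fit, so alignment was judged from the side camera and the force readings.

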